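# Sort the specimens and rack the slide board

## Task

Clear the smear bench: stand both red-capped specimen pots in the red tray and both blue-capped pots in the blue tray, and never tip a pot over. Lay the white slide board on the sloped steel stand, slides up and with its long side running up the slope, roughly in the middle of the stand's width, so that it lies flat with its lower end against the lip. Leave the oil bottle and the timer where they are.

Things in the scene. Friction and masses are not known exactly. Their poses are not given: they have to be found in the camera images.
- red_pot_1: Specimen pot, red screw cap: white round body 42 mm across and 44 mm high, cap 46 mm across and 18 mm high above it, 62 mm tall in all, 40 to 85 g. Starts upright. Origin: centre of the underside; z up through the cap.
- red_pot_2: Specimen pot, red screw cap: white round body 42 mm across and 44 mm high, cap 46 mm across and 18 mm high above it, 62 mm tall in all, 40 to 85 g. Starts upright. Origin: centre of the underside; z up through the cap.
- blue_pot_1: Specimen pot, blue screw cap: white round body 42 mm across and 44 mm high, cap 46 mm across and 18 mm high above it, 62 mm tall in all, 40 to 85 g. Starts upright. Origin: centre of the underside; z up through the cap.
- blue_pot_2: Specimen pot, blue screw cap: white round body 42 mm across and 44 mm high, cap 46 mm across and 18 mm high above it, 62 mm tall in all, 40 to 85 g. Starts upright. Origin: centre of the underside; z up through the cap.
- slide_board: White plastic slide board, 100 mm (its x) by 56 mm (its y) by 12 mm thick, a plain slab with two stained glass slides let into its top, 65 to 125 g. Starts flat on the bench, slides up; both ends are alike. Origin: centre of the underside; z out of the top (slide side).
- red_tray: Open red plastic tray, fixed to the bench: 100 mm (its x) by 170 mm (its y), 25 mm high, walls and floor 4 mm thick; room for two pots side by side along its y. Origin: centre of the underside (the inner floor is 4 mm above it); z up.
- blue_tray: Open blue plastic tray, fixed to the bench: 100 mm (its x) by 170 mm (its y), 25 mm high, walls and floor 4 mm thick; room for two pots side by side along its y. Origin: centre of the underside (the inner floor is 4 mm above it); z up.
- stand: Fixed polished steel stand. Slope 120 mm long, 150 wide (its y), slippery (a board slides down to the lip), rising at 25 deg towards its +x; middle of its upper face 48 mm above the origin. Dark lip across the low (-x) end, 14 mm high, square to the slope, inner face 55 mm downslope of that middle. A board at the lip has its origin at x -5, z 46 mm. Origin on the bench under that middle; z up.
- oil_bottle: Small amber oil bottle with black cap, 26 mm across, 68 mm tall, light and loose: stays where it is. Origin: centre of the underside.
- timer: Small yellow box timer with a black dial, 30 by 40 mm, 26 mm tall, loose: stays where it is. Origin: centre of the underside.

How it is judged:
By the outcome, as a careful person would: the job done as asked, in the order asked, and still so for the second after the job is handed in, with the robot touching nothing.
It also fails if it takes over 106 s, if anything falls off the work surface, if the arm or the gripper's body presses on something with over 40 N, if the wrist force passes 120 N, or if a joint passes its speed limit or range.

## Robot

A 6-joint arm with a two-finger parallel gripper is mounted at the origin on the work surface. World frame = base frame: x ahead of the robot, y to its left, z up, the work surface at z = 0. Lengths are in mm, angles in rad, forces in N, time in s.
With the tool pointing down it reaches from about 350 to 775 mm from the base axis. Payload 7.3 kg.
Tool frame: the origin (TCP) lies at the very end of the fingers, on their centre line; the grasp point (between the pads) lies 19 mm behind it; z points along the fingers, y is the line along which they close (so a half turn about z gives the same grasp; the last joint's range is limited). The gripper opens to 92 mm and grips with 3 to 60 N. Pads are 19 mm wide; open, the fingers measure 130 mm over their backs; the gripper's body (75 mm by 190 mm) begins 47 mm behind the grasp point.
Start: joints at [-1.474, 0.342, 1.524, -0, 1.275, -0.146], TCP at [126.243, -509.615, 226.741] pointing down, gripper open.
Joint ranges: [-2.53, 2.53], [-0.77, 2.02], [0.04, 2.7], [-1, 4.14], [0.28, 2.66], [-3.11, 3.11]. Speed limits (rad/s): [2.57, 2.57, 3.14, 3.14, 3.14, 3.14].

## Interface

Orientations are given as [roll, pitch, yaw] about the fixed x, y, z axes, in that order (R = Rz(yaw) Ry(pitch) Rx(roll)).
In Python, from plant import get_obs, vision, workorder gives the robot as it stands.
- The arm moves only by the shell command python3 -m pendant 'ROWS' [OPENING]. ROWS is a JSON object of lists of equal length, an entry for each row: "dp": the shift along the tool's x, y, z in m, a list of three; "rotation": the turn, a rotation vector about the tool's x, y, z in rad, a list of three. A call has 1 to 8 rows; each row is the pose to reach, as a shift and turn from the pose commanded when the call began, along the tool's axes at that moment; what a row does not reach only later rows make up. A row lasts 1/8 s, in which the tool goes at most 62.5 mm and 10.7 degrees, less where a joint would pass 70% of its speed; a pose out of reach is approached as far as the arm can. A call with a gripper value outside its range is refused whole. OPENING is the finger opening in m, from 0 to 0.0918, set as the call begins (- or left out, the last holds). The fingers move at their own pace and stop on an object; the grip force is fixed at half the most. Time passes only in rows, so rows that repeat a pose let the fingers close. It gives the time, the measured TCP pose, the force, the opening and the grip force at its end, in the units of the state.
- get_obs(): the state, without advancing time (a new reading comes with each control period).
- vision.capture(name): name is "scene" or "top"; returns a dict with "pixels" (400x640x3 uint8, red, green, blue), "vfov" (degrees; the focal length in pixels is half the picture's height over the tangent of half this angle, whatever the lens; pixels are square), "cx", "cy" (the principal point, pixels), "dist" ([k1, k2, p1, p2, k3] as OpenCV has them; the pictures are not rectified), "pose" (4x4, takes a point from camera to world coordinates). Camera axes: x right, y up, looking along -z (the intrinsics and any distortion apply to the point x, -y, -z); pixel columns grow to the right and rows downward; lengths in mm; the calibration is good to about 2 mm. A picture is of the moment at which its call begins. There is no depth.
- workorder.close_job(): hands the job in; it is judged then, once.
The state is a dict: "time": time; "joint_positions": joint angles; "dq": joint speeds; "tau": joint torques, N m; "tool_pos": TCP position; "tcp_rot": TCP orientation; "contact_force": force on the tool from outside, world axes, zero at the start; "moment": the same for the moment, N m; "grip_width": finger opening in mm; "finger_force": force on a finger pad.
Only numpy, scipy, OpenCV 4.12 (cv2) and the standard library are available. Lean on these libraries where they do the work, as an engineer would, in place of code of your own. Each camera call takes 0.05 s, during which the arm holds its last target. There are 200 camera calls.

## Working session

There is one attempt and no reset: what is moved stays moved. The work goes in short steps, Python scripts to look and compute and a shell command to move; the robot and the scene stay as the last step left them, time stands still between calls to the robot, and variables do not carry over. Pictures are saved under pics/ and viewed, at most 14 in all, crops included, and the job is handed in when it is done.

```bash
ls; mkdir -p pics
python3 - <<'E'
from plant import get_obs, vision
import cv2
print(get_obs())
for n in("scene","top"):
    c=vision.capture(n); cv2.imwrite(f"pics/{n}0.png",c["pixels"][:,:,::-1])
    print({k:v for k,v in c.items() if k!="pixels"})
E
```

```text
pics
{'time': 0.0, 'joint_positions': array([-1.47403380e+00,  3.42717352e-01,  1.52503286e+00, -1.92890971e-06,
        1.27537833e+00, -1.46021081e-01]), 'dq': array([-0.00054263, -0.00089886, -0.0001997 ,  0.00182147,  0.0013477 ,
       -0.00018511]), 'tau': array([ 2.16293702e-03, -4.31240094e+01, -2.44220173e+01,  7.19896797e-02,
        5.60198107e-02, -1.26323630e-04]), 'tool_pos': array([ 126.18328059, -509.18937721,  226.04221579]), 'tcp_rot': array([-3.14007284e+00, -2.21650563e-04,  2.42784006e-01]), 'contact_force': array([0.29031489, 0.02241812, 0.32524145]), 'moment': array([ 0.01555126, -0.0046078 , -0.02540933]), 'finger_force': 0.0, 'grip_width': 91.71567972445817}
{'vfov': 53.95249042813384, 'cx': 320.796542086314, 'cy': 202.7376114652918, 'dist': array([-0.06049068,  0.        ,  0.        ,  0.        ,  0.        ]), 'pose': array([[ 5.38189420e-01, -6.89522175e-01,  4.84676510e-01,
         9.45957736e+02],
       [ 8.42703605e-01,  4.30518841e-01, -3.23271035e-01,
        -2.77865296e+02],
       [ 1.42401783e-02,  5.82419693e-01,  8.12763507e-01,
         6.99523985e+02],
       [ 0.00000000e+00,  0.00000000e+00,  0.00000000e+00,
         1.00000000e+00]])}
{'vfov': 46.06313827054593, 'cx': 317.26608565959685, 'cy': 201.64023512516218, 'dist': array([-0.05192482,  0.        ,  0.        ,  0.        ,  0.        ]), 'pose': array([[-1.28216514e-02,  9.96532555e-01, -8.22099216e-02,
         4.73297450e+02],
       [-9.99904454e-01, -1.32028414e-02, -4.09482185e-03,
        -4.64186245e+00],
       [-5.16602784e-03,  8.21495644e-02,  9.96606623e-01,
         1.01190805e+03],
       [ 0.00000000e+00,  0.00000000e+00,  0.00000000e+00,
         1.00000000e+00]])}
```

View pics/scene0.png

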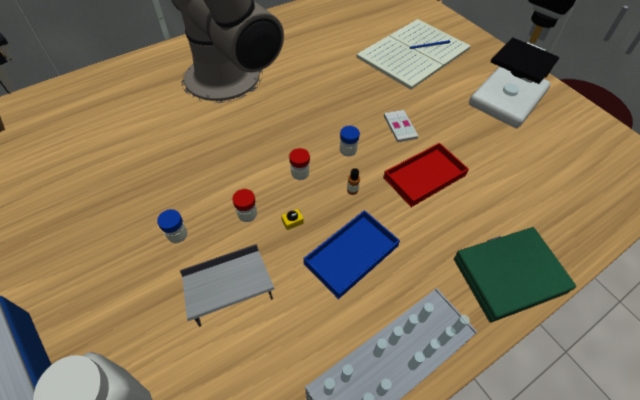

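View pics/top0.png

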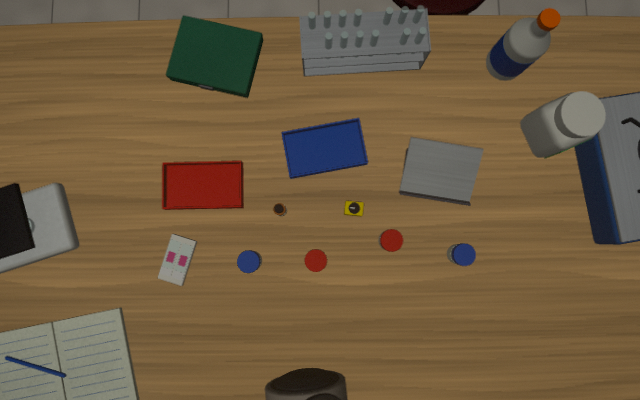

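The scene view shows the pots, trays, stand and board all unobstructed. In the top view:
- **Pots:** blue caps are at about (249,261) and (463,254), red caps at (316,260) and (391,240).
- **Trays:** red is at (203,185) and blue at (325,148).
- **Stand:** it is at (441,171), with its lip on the lower edge.
- **Board:** it is at (177,260).
- **Leave in place:** the bottle is at (280,209) and the timer at (354,208).

```bash
cat > h.py <<'E'
import numpy as np, cv2
from plant import get_obs, vision
def K(c):
    h=c["pixels"].shape[0]; f=h/2/np.tan(np.radians(c["vfov"])/2)
    return np.array([[f,0,c["cx"]],[0,f,c["cy"]],[0,0,1.]])
def cast(c,px,z):
    px=np.asarray(px,float).reshape(-1,1,2)
    u=cv2.undistortPoints(px,K(c),c["dist"])[:,0]
    d=np.c_[u[:,0],-u[:,1],-np.ones(len(u))]@c["pose"][:3,:3].T
    o=c["pose"][:3,3]
    return o+d*((np.asarray(z)-o[2])/d[:,2])[:,None]
def hsv(c): return cv2.cvtColor(c["pixels"],cv2.COLOR_RGB2HSV)
def red(c): h=hsv(c); return (((h[...,0]<8)|(h[...,0]>172))&(h[...,1]>170)&(h[...,2]>70)).astype(np.uint8)
def blue(c): h=hsv(c); return ((h[...,0]>105)&(h[...,0]<125)&(h[...,1]>170)&(h[...,2]>60)).astype(np.uint8)
def blobs(m,lo=100,hi=1e5):
    cs,_=cv2.findContours(m,cv2.RETR_EXTERNAL,cv2.CHAIN_APPROX_NONE)
    return [k for k in cs if lo<cv2.contourArea(k)<hi]
def rect(P):
    (x,y),(w,h),a=cv2.minAreaRect(P[:,:2].astype(np.float32))
    if w<h: w,h,a=h,w,a+90
    return np.round([x,y,w,h,(a+90)%180-90],1) # a: direction of long side, deg
E
python3 - <<'E'
from h import *
for n in("top","scene"):
    c=vision.capture(n); print(n)
    for name,m in(("red",red(c)),("blue",blue(c))):
        for k in blobs(m):
            a=cv2.contourArea(k)
            (x,y),r=cv2.minEnclosingCircle(k)
            if a>6000 or not(60<x<560): continue
            if a>1200: print(name,"tray",rect(cast(c,k,np.full(len(k),25.))))
            else:
                P=cast(c,k,np.full(len(k),62.)); print(name,"pot",np.round([x,y]),rect(P))
    h=hsv(c)
    w=((h[...,1]<60)&(h[...,2]>130)).astype(np.uint8)
    for k in blobs(w,300,3000):
        x,y=k[:,0].mean(0)
        print("white",np.round([x,y]),rect(cast(c,k,np.full(len(k),12.))))
    if n=="top":
        g=((h[...,1]<50)&(h[...,2]>50)).astype(np.uint8); g[:, :380]=0;g[:120]=0;g[230:]=0;g[:,500:]=0
        for k in blobs(g,1000): 
            q=cv2.boxPoints(cv2.minAreaRect(k)); ap=cv2.approxPolyDP(k,6,True)[:,0]
            print("stand",ap.tolist(),np.round(cast(c,ap,np.full(len(ap),48.))[:,:2]).tolist())
    cv2.imwrite(f"pics/z{n}.png",cv2.resize(c["pixels"][120:230,250:500] if n=="top" else c["pixels"][140:330,150:400],None,fx=3,fy=3)[:,:,::-1])
E
```

```text
top
red pot [315. 260.] [434.2   4.3  43.9  42.2  -0.6]
red pot [391. 240.] [ 471.7 -148.7   43.9   42.9   44. ]
red tray [594.1 244.9 169.2 100.7 -89.6]
blue tray [667.2 -14.7 162.   90.8 -80.3]
white [ 30. 347.] [242.4 623.6 122.4 100.8 -78.9]
white [176. 259.] [436.6 301.8  98.1  53.3 -18.4]
white [ 46. 221.] [521.8 596.4 136.2  86.2  16.7]
white [583. 113.] [ 743.6 -588.5   97.6   95.5   -3.8]
stand [[411, 137], [400, 190], [438, 197], [400, 193], [469, 204], [437, 198], [469, 200], [482, 149]] [[685.0, -198.0], [575.0, -172.0], [559.0, -250.0], [568.0, -171.0], [544.0, -314.0], [557.0, -248.0], [552.0, -314.0], [658.0, -346.0]]
scene
red pot [244. 199.] [ 472.1 -149.3   43.6   42.4  -26.9]
red pot [299. 157.] [433.3   3.8  44.3  43.7 -31.5]
red tray [594.3 243.9 170.4 100.6 -89.6]
blue tray [672.7 -18.2 168.6 102.  -80.2]
blue pot [170. 220.] [ 442.  -294.5   44.1   44.   -19. ]
blue pot [350. 134.] [433.2 138.8  43.   39.3 -34.3]
white [469. 394.] [981.1  -3.6  64.9  29.5  56.3]
white [562. 387.] [1051.7  139.3  160.    74.1   55.3]
white [635. 301.] [1042.8  382.6   76.    32.8  -57.7]
white [579. 313.] [1003.6  271.5  164.7   57.5   89.9]
white [624. 269.] [1003.6  439.4  163.    57.4  -89.9]
white [401. 124.] [435.4 300.6  99.9  55.4 -17.9]
white [512.  92.] [488.1 667.2 224.5 151.8 -73.3]
```

View pics/ztop.png

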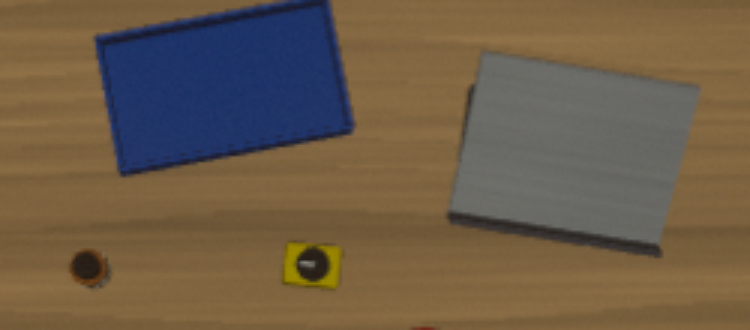

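View pics/zscene.png

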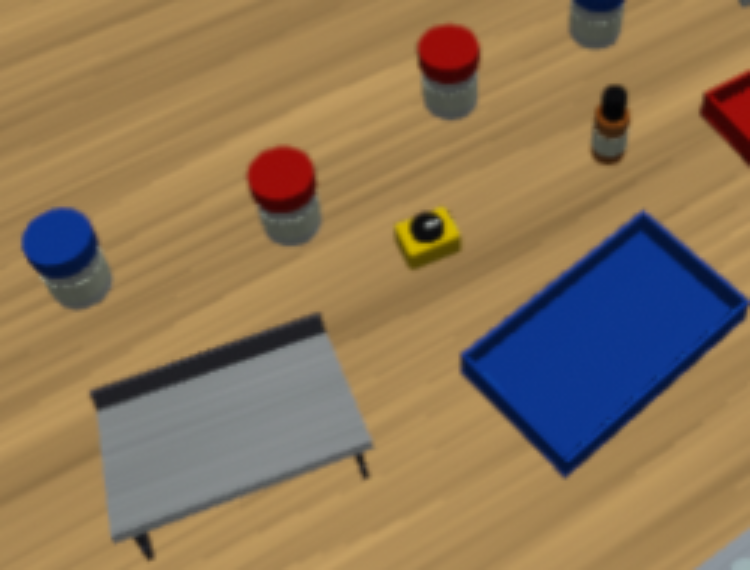

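The crops give the stand's high-edge corners: top about (411,137) and (483,149), scene about (274,288) and (187,319). The lip's outer top corners are at about (399.7,192) and (470,204) in the top view. The lip faces the robot.

```bash
cat >> h.py <<'E'
def blue(c): h=hsv(c); return ((h[...,0]>105)&(h[...,0]<125)&(h[...,1]>140)&(h[...,2]>35)).astype(np.uint8)
def tri(a,pa,b,pb):
    A0=cast(a,[pa],[0.])[0];B0=cast(b,[pb],[0.])[0]
    oa=a["pose"][:3,3];ob=b["pose"][:3,3];da=A0-oa;db=B0-ob
    s=np.linalg.lstsq(np.c_[da,-db],ob-oa,rcond=None)[0]
    p,q=oa+s[0]*da,ob+s[1]*db
    return (p+q)/2,np.linalg.norm(p-q)
E
python3 - <<'E'
from h import *
t=vision.capture("top");s=vision.capture("scene")
for k in blobs(blue(t)):
    a=cv2.contourArea(k);x,y=k[:,0].mean(0)
    if y<120 or x>500: continue
    print(np.round([x,y]),rect(cast(t,k,np.full(len(k),25. if a>1500 else 62.))))
p=[((411.3,137.3),(273.7,288.3)),((483,149),(187.3,319.3)),((399.7,192),(256.7,244.7)),((470,204),(180.7,271))]
for a,b in p: print(np.round(tri(t,a,s,b)[0]),tri(t,a,s,b)[1])
H=[cast(t,[a],[73.4])[0] for a,_ in p[:2]]+[cast(t,[a],[36.])[0] for a,_ in p[2:]]; print(np.round(H))
H=[cast(s,[b],[73.4])[0] for _,b in p[:2]]+[cast(s,[b],[36.])[0] for _,b in p[2:]]; print(np.round(H))
for px,z in (((280,209),68),((354,208),26)): print(np.round(cast(t,[px],[float(z)])))
E
```

```text
[ 35. 366.] [224.4 576.1 128.7   7.   74.6]
[248. 261.] [433.3 140.6  42.8  41.   44.8]
[464. 254.] [ 441.9 -295.2   40.8   40.1   89. ]
[324. 147.] [670.6 -16.3 166.9  98.2 -80.2]
[ 680. -193.   71.] 1.070301902602541
[ 654. -339.   73.] 0.5188745351011762
[ 571. -173.   40.] 0.9379700818358899
[ 545. -318.   38.] 1.1436498128530954
[[ 679. -193.   73.]
 [ 654. -339.   73.]
 [ 572. -173.   36.]
 [ 545. -320.   36.]]
[[ 681. -193.   73.]
 [ 654. -338.   73.]
 [ 569. -172.   36.]
 [ 544. -318.   36.]]
[[537.  74.  68.]]
[[540. -78.  26.]]
```

```bash
python3 -m pendant '{"dp":[[0,0,0],[0,0,0]],"rotation":[[0,0,0.12],[0,0,0.2428]]}' 0.09
```

```text
time: 0.55
tool_pos: [126.2, -509.6, 226.7]
tcp_rot: [-3.142, -0.0, -0.004]
contact_force: [0.1, 0.2, 0.5]
grip_width: 90.0
finger_force: 0.0
```

Checks:
- **Stand:** the measured edge is 148 mm wide and its height is 71 to 73 mm (73.4 expected). Its origin is about (614,-256) with yaw about -10.3 deg.
- **Pots and trays:** the two views agree to within about 2 mm, apart from the blue tray. Its top-view outline was clipped until I loosened the mask; the centres now agree to about 3 mm.

I'll start with the far blue pot.

```bash
python3 -m pendant '{"dp":[[0.04,-0.027,0.01],[0.095,-0.064,0.023],[0.15,-0.101,0.036],[0.205,-0.138,0.05],[0.255,-0.173,0.062],[0.295,-0.2,0.072],[0.316,-0.2146,0.077],[0.316,-0.2146,0.077]],"rotation":[[0,0,0],[0,0,0],[0,0,0],[0,0,0],[0,0,0],[0,0,0],[0,0,0],[0,0,0]]}' 0.09
python3 -m pendant '{"dp":[[0,0,0.04],[0,0,0.085],[0,0,0.117],[0,0,0.117]],"rotation":[[0,0,0],[0,0,0],[0,0,0],[0,0,0]]}'
```

```text
time: 1.55
tool_pos: [443.3, -293.5, 149.1]
tcp_rot: [-3.141, 0.001, 0.003]
contact_force: [-0.7, 0.1, -0.3]
grip_width: 90.1
finger_force: 0.0
time: 2.05
tool_pos: [440.2, -294.8, 31.0]
tcp_rot: [-3.139, 0.004, -0.001]
contact_force: [-0.8, 0.2, -0.8]
grip_width: 89.6
finger_force: 0.0
```

```bash
python3 -m pendant '{"dp":[[0,0,0],[0,0,0],[0,0,0],[0,0,0],[0,0,0],[0,0,0]],"rotation":[[0,0,0],[0,0,0],[0,0,0],[0,0,0],[0,0,0],[0,0,0]]}' 0.03
python3 -m pendant '{"dp":[[0,0,-0.02],[0,0,-0.06],[0,0,-0.1],[0,0,-0.12],[0,0,-0.12]],"rotation":[[0,0,0],[0,0,0],[0,0,0],[0,0,0],[0,0,0]]}'
```

```text
time: 2.8
tool_pos: [442.4, -295.1, 32.9]
tcp_rot: [3.141, -0.0, 0.0]
contact_force: [-0.3, -0.4, 2.0]
grip_width: 45.4
finger_force: 30.0
time: 3.42
tool_pos: [442.9, -295.5, 153.9]
tcp_rot: [3.139, -0.002, 0.0]
contact_force: [0.4, 1.1, -1.3]
grip_width: 45.3
finger_force: 30.0
```

```bash
python3 -m pendant '{"dp":[[0.02,-0.02,0],[0.056,-0.056,0],[0.096,-0.096,0],[0.136,-0.136,0],[0.176,-0.176,0],[0.21,-0.21,0],[0.23,-0.23,0],[0.2365,-0.2365,0]],"rotation":[[0,0,0],[0,0,0],[0,0,0],[0,0,0],[0,0,0],[0,0,0],[0,0,0],[0,0,0]]}'
python3 -m pendant '{"dp":[[0,0,0.02],[0,0,0.05],[0,0,0.08],[0,0,0.1],[0,0,0.11],[0,0,0.115],[0,0,0.115]],"rotation":[[0,0,0],[0,0,0],[0,0,0],[0,0,0],[0,0,0],[0,0,0],[0,0,0]]}'
python3 -m pendant '{"dp":[[0,0,0],[0,0,0],[0,0,0],[0,0,0]],"rotation":[[0,0,0],[0,0,0],[0,0,0],[0,0,0]]}' 0.062
```

```text
time: 4.42
tool_pos: [678.7, -56.9, 150.2]
tcp_rot: [-3.141, 0.003, 0.002]
contact_force: [0.5, -0.3, -0.0]
grip_width: 45.0
finger_force: 30.0
time: 5.3
tool_pos: [678.9, -58.9, 38.2]
tcp_rot: [3.141, -0.001, -0.0]
contact_force: [0.0, 0.2, 0.6]
grip_width: 45.4
finger_force: 30.0
time: 5.8
tool_pos: [678.8, -58.5, 37.9]
tcp_rot: [3.141, -0.0, 0.0]
contact_force: [-0.2, -0.4, -0.3]
grip_width: 61.6
finger_force: 0.0
```

```bash
python3 -m pendant '{"dp":[[0,0,-0.03],[0,0,-0.08],[0,0,-0.112],[0,0,-0.112]],"rotation":[[0,0,0],[0,0,0],[0,0,0],[0,0,0]]}'
python3 -m pendant '{"dp":[[-0.02,-0.016,0],[-0.06,-0.048,0],[-0.105,-0.085,0],[-0.15,-0.121,0],[-0.195,-0.158,0],[-0.23,-0.186,0],[-0.2454,-0.1985,0],[-0.2454,-0.1985,0]],"rotation":[[0,0,0],[0,0,0],[0,0,0],[0,0,0],[0,0,0],[0,0,0],[0,0,0],[0,0,0]]}' 0.09
python3 - <<'E'
from h import *
for n in("top","scene"):
    c=vision.capture(n)
    cv2.imwrite(f"pics/{n}1.png",c["pixels"][:,:,::-1])
    for k in blobs(blue(c)|red(c),100,1500):
        x,y=k[:,0].mean(0)
        if 100<x<500: print(n,np.round([x,y]),rect(cast(c,k,np.full(len(k),62.))))
E
```

```text
time: 6.3
tool_pos: [680.4, -58.8, 153.2]
tcp_rot: [3.14, -0.006, 0.0]
contact_force: [-0.0, 0.0, 0.4]
grip_width: 61.9
finger_force: 0.0
time: 7.3
tool_pos: [433.0, 140.3, 149.3]
tcp_rot: [3.141, 0.0, 0.002]
contact_force: [1.1, -0.2, 0.0]
grip_width: 90.1
finger_force: 0.0
top [315. 260.] [434.2   4.3  43.9  42.2  -0.6]
top [391. 240.] [ 472.  -148.7   44.2   43.7  -72.6]
top [498.  53.] [ 864.7 -383.5   63.4   35.     5.3]
scene [244. 198.] [ 472.1 -149.3   43.8   42.4  -26.9]
scene [299. 156.] [433.3   3.8  44.3  43.7 -31.5]
scene [349. 134.] [438.3 135.3  55.4  39.3 -34.3]
```

View pics/scene1.png

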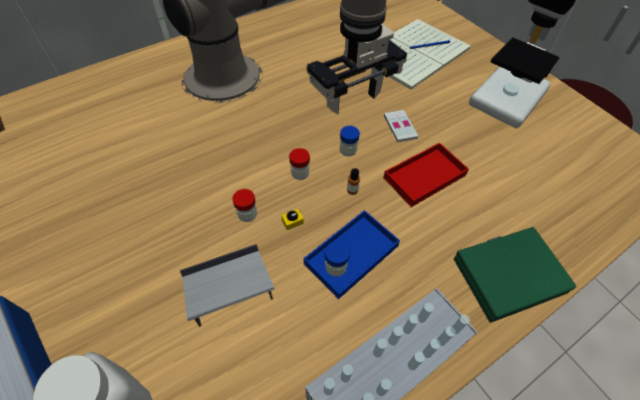

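The blue pot stands upright in the blue tray at about (336,260). The gripper is over the next blue pot.

```bash
python3 -m pendant '{"dp":[[0,0,0.04],[0,0,0.085],[0,0,0.117],[0,0,0.117]],"rotation":[[0,0,0],[0,0,0],[0,0,0],[0,0,0]]}'
python3 -m pendant '{"dp":[[0,0,0],[0,0,0],[0,0,0],[0,0,0],[0,0,0],[0,0,0]],"rotation":[[0,0,0],[0,0,0],[0,0,0],[0,0,0],[0,0,0],[0,0,0]]}' 0.03
python3 -m pendant '{"dp":[[0,0,-0.02],[0,0,-0.06],[0,0,-0.1],[0,0,-0.12],[0,0,-0.12]],"rotation":[[0,0,0],[0,0,0],[0,0,0],[0,0,0],[0,0,0]]}'
```

```text
time: 7.9
tool_pos: [432.8, 138.8, 30.6]
tcp_rot: [3.141, 0.005, -0.002]
contact_force: [0.4, -0.4, 0.5]
grip_width: 89.8
finger_force: 0.0
time: 8.65
tool_pos: [433.5, 140.0, 32.9]
tcp_rot: [3.142, -0.001, 0.0]
contact_force: [0.5, 0.6, 2.7]
grip_width: 45.1
finger_force: 30.0
time: 9.28
tool_pos: [434.1, 140.1, 153.7]
tcp_rot: [-3.141, -0.003, 0.0]
contact_force: [-0.5, -0.5, -3.0]
grip_width: 45.4
finger_force: 30.0
```

```bash
python3 -m pendant '{"dp":[[0.02,0.01,0],[0.056,0.028,0],[0.096,0.048,0],[0.136,0.068,0],[0.176,0.088,0],[0.21,0.105,0],[0.225,0.1126,0],[0.231,0.1156,0]],"rotation":[[0,0,0],[0,0,0],[0,0,0],[0,0,0],[0,0,0],[0,0,0],[0,0,0],[0,0,0]]}'
python3 -m pendant '{"dp":[[0,0,0.02],[0,0,0.05],[0,0,0.08],[0,0,0.1],[0,0,0.11],[0,0,0.115],[0,0,0.115]],"rotation":[[0,0,0],[0,0,0],[0,0,0],[0,0,0],[0,0,0],[0,0,0],[0,0,0]]}'
python3 -m pendant '{"dp":[[0,0,0],[0,0,0],[0,0,0],[0,0,0]],"rotation":[[0,0,0],[0,0,0],[0,0,0],[0,0,0]]}' 0.062
python3 -m pendant '{"dp":[[0,0,-0.03],[0,0,-0.08],[0,0,-0.112],[0,0,-0.112]],"rotation":[[0,0,0],[0,0,0],[0,0,0],[0,0,0]]}'
python3 -m pendant '{"dp":[[-0.02,0.002,0],[-0.06,0.005,0],[-0.105,0.009,0],[-0.15,0.013,0],[-0.19,0.017,0],[-0.22,0.0195,0],[-0.2303,0.0204,0],[-0.2303,0.0204,0]],"rotation":[[0,0,0],[0,0,0],[0,0,0],[0,0,0],[0,0,0],[0,0,0],[0,0,0],[0,0,0]]}' 0.09
```

```text
time: 10.28
tool_pos: [664.1, 23.8, 150.1]
tcp_rot: [-3.141, 0.003, -0.001]
contact_force: [0.1, 0.1, -0.5]
grip_width: 45.6
finger_force: 30.0
time: 11.15
tool_pos: [664.5, 24.5, 38.1]
tcp_rot: [3.141, -0.001, 0.0]
contact_force: [1.1, 0.1, -0.6]
grip_width: 45.2
finger_force: 30.0
time: 11.65
tool_pos: [664.4, 24.4, 37.9]
tcp_rot: [3.141, -0.0, 0.0]
contact_force: [-0.3, -0.1, -0.4]
grip_width: 61.9
finger_force: 0.0
time: 12.15
tool_pos: [666.0, 24.3, 153.2]
tcp_rot: [3.141, -0.007, 0.0]
contact_force: [-0.1, -0.2, -0.7]
grip_width: 62.0
finger_force: 0.0
time: 13.15
tool_pos: [434.2, 3.9, 149.5]
tcp_rot: [3.142, -0.0, -0.0]
contact_force: [0.8, 0.1, 0.1]
grip_width: 90.3
finger_force: 0.0
```

```bash
python3 -m pendant '{"dp":[[0,0,0.04],[0,0,0.085],[0,0,0.117],[0,0,0.117]],"rotation":[[0,0,0],[0,0,0],[0,0,0],[0,0,0]]}'
python3 -m pendant '{"dp":[[0,0,0],[0,0,0],[0,0,0],[0,0,0],[0,0,0],[0,0,0]],"rotation":[[0,0,0],[0,0,0],[0,0,0],[0,0,0],[0,0,0],[0,0,0]]}' 0.03
python3 -m pendant '{"dp":[[0,0,-0.02],[0,0,-0.06],[0,0,-0.1],[0,0,-0.12],[0,0,-0.12]],"rotation":[[0,0,0],[0,0,0],[0,0,0],[0,0,0],[0,0,0]]}'
```

```text
time: 13.65
tool_pos: [433.5, 4.2, 30.7]
tcp_rot: [-3.141, 0.005, 0.0]
contact_force: [-0.2, -0.5, 1.1]
grip_width: 90.1
finger_force: 0.0
time: 14.4
tool_pos: [434.2, 3.9, 32.9]
tcp_rot: [3.141, -0.001, -0.0]
contact_force: [0.2, 0.2, 3.5]
grip_width: 45.1
finger_force: 30.0
time: 15.02
tool_pos: [434.8, 3.9, 153.7]
tcp_rot: [3.141, -0.003, 0.0]
contact_force: [0.2, -0.0, -0.6]
grip_width: 45.3
finger_force: 30.0
```

```bash
python3 -m pendant '{"dp":[[0.01,-0.018,0],[0.031,-0.055,0],[0.057,-0.1,0],[0.085,-0.15,0],[0.113,-0.2,0],[0.138,-0.244,0],[0.154,-0.272,0],[0.16,-0.2824,0]],"rotation":[[0,0,0],[0,0,0],[0,0,0],[0,0,0],[0,0,0],[0,0,0],[0,0,0],[0,0,0]]}'
python3 -m pendant '{"dp":[[0,0,0.02],[0,0,0.05],[0,0,0.08],[0,0,0.1],[0,0,0.11],[0,0,0.115],[0,0,0.115]],"rotation":[[0,0,0],[0,0,0],[0,0,0],[0,0,0],[0,0,0],[0,0,0],[0,0,0]]}'
python3 -m pendant '{"dp":[[0,0,0],[0,0,0],[0,0,0],[0,0,0]],"rotation":[[0,0,0],[0,0,0],[0,0,0],[0,0,0]]}' 0.062
python3 -m pendant '{"dp":[[0,0,-0.03],[0,0,-0.08],[0,0,-0.112],[0,0,-0.112]],"rotation":[[0,0,0],[0,0,0],[0,0,0],[0,0,0]]}'
python3 -m pendant '{"dp":[[-0.01,0.036,0],[-0.024,0.086,0],[-0.038,0.136,0],[-0.05,0.18,0],[-0.061,0.2177,0],[-0.061,0.2177,0]],"rotation":[[0,0,0],[0,0,0],[0,0,0],[0,0,0],[0,0,0],[0,0,0]]}' 0.09
python3 -m pendant '{"dp":[[-0.01,0.036,0],[-0.024,0.086,0],[-0.038,0.136,0],[-0.05,0.18,0],[-0.061,0.2177,0],[-0.061,0.2177,0]],"rotation":[[0,0,0],[0,0,0],[0,0,0],[0,0,0],[0,0,0],[0,0,0]]}' 0.09
```

```text
time: 16.02
tool_pos: [593.6, 287.6, 150.0]
tcp_rot: [3.14, 0.003, 0.002]
contact_force: [-0.3, -0.1, -0.4]
grip_width: 45.2
finger_force: 30.0
time: 16.9
tool_pos: [594.3, 286.2, 38.1]
tcp_rot: [-3.142, -0.001, -0.0]
contact_force: [-0.9, -0.2, -1.1]
grip_width: 45.4
finger_force: 30.0
time: 17.4
tool_pos: [594.1, 286.4, 37.8]
tcp_rot: [3.142, -0.0, 0.0]
contact_force: [-0.5, 1.6, 0.1]
grip_width: 61.6
finger_force: 0.0
time: 17.9
tool_pos: [595.6, 286.9, 153.1]
tcp_rot: [-3.14, -0.006, 0.0]
contact_force: [0.1, 1.1, -0.8]
grip_width: 61.7
finger_force: 0.0
time: 18.65
tool_pos: [531.9, 66.6, 148.7]
tcp_rot: [3.141, 0.002, -0.003]
contact_force: [-0.4, -0.1, 0.3]
grip_width: 90.0
finger_force: 0.0
time: 19.4
tool_pos: [471.8, -150.3, 149.0]
tcp_rot: [-3.141, 0.001, -0.003]
contact_force: [0.4, -0.0, -0.2]
grip_width: 89.9
finger_force: 0.0
```

```bash
python3 -m pendant '{"dp":[[0,0,0.04],[0,0,0.085],[0,0,0.117],[0,0,0.117]],"rotation":[[0,0,0],[0,0,0],[0,0,0],[0,0,0]]}'
python3 -m pendant '{"dp":[[0,0,0],[0,0,0],[0,0,0],[0,0,0],[0,0,0],[0,0,0]],"rotation":[[0,0,0],[0,0,0],[0,0,0],[0,0,0],[0,0,0],[0,0,0]]}' 0.03
python3 -m pendant '{"dp":[[0,0,-0.02],[0,0,-0.06],[0,0,-0.1],[0,0,-0.12],[0,0,-0.12]],"rotation":[[0,0,0],[0,0,0],[0,0,0],[0,0,0],[0,0,0]]}'
```

```text
time: 19.9
tool_pos: [470.8, -146.8, 30.5]
tcp_rot: [-3.139, 0.005, 0.001]
contact_force: [0.3, 0.5, 1.1]
grip_width: 90.0
finger_force: 0.0
time: 20.65
tool_pos: [472.2, -149.2, 33.0]
tcp_rot: [3.141, -0.0, -0.0]
contact_force: [0.6, -0.9, 1.8]
grip_width: 45.1
finger_force: 30.0
time: 21.28
tool_pos: [472.7, -149.4, 153.9]
tcp_rot: [3.14, -0.003, -0.0]
contact_force: [-0.3, -0.3, -1.0]
grip_width: 45.2
finger_force: 30.0
```

```bash
python3 -m pendant '{"dp":[[0.008,-0.02,0],[0.02,-0.058,0],[0.035,-0.1,0],[0.05,-0.14,0],[0.061,-0.1757,0]],"rotation":[[0,0,0],[0,0,0],[0,0,0],[0,0,0],[0,0,0]]}'
python3 -m pendant '{"dp":[[0.014,-0.04,0],[0.028,-0.08,0],[0.043,-0.122,0],[0.054,-0.156,0],[0.0607,-0.1757,0],[0.0607,-0.1757,0]],"rotation":[[0,0,0],[0,0,0],[0,0,0],[0,0,0],[0,0,0],[0,0,0]]}'
python3 -m pendant '{"dp":[[0,0,0.02],[0,0,0.05],[0,0,0.08],[0,0,0.1],[0,0,0.11],[0,0,0.115],[0,0,0.115]],"rotation":[[0,0,0],[0,0,0],[0,0,0],[0,0,0],[0,0,0],[0,0,0],[0,0,0]]}'
python3 -m pendant '{"dp":[[0,0,0],[0,0,0],[0,0,0],[0,0,0]],"rotation":[[0,0,0],[0,0,0],[0,0,0],[0,0,0]]}' 0.062
python3 -m pendant '{"dp":[[0,0,-0.03],[0,0,-0.08],[0,0,-0.112],[0,0,-0.112]],"rotation":[[0,0,0],[0,0,0],[0,0,0],[0,0,0]]}'
```

```text
time: 21.9
tool_pos: [532.7, 28.2, 150.9]
tcp_rot: [-3.141, 0.003, 0.0]
contact_force: [0.0, -0.1, -0.3]
grip_width: 45.2
finger_force: 30.0
time: 22.65
tool_pos: [593.0, 203.4, 150.4]
tcp_rot: [3.141, 0.003, 0.002]
contact_force: [-0.4, -0.5, -1.3]
grip_width: 45.2
finger_force: 30.0
time: 23.52
tool_pos: [594.0, 202.1, 38.1]
tcp_rot: [-3.142, -0.001, -0.0]
contact_force: [-1.2, -1.3, 0.9]
grip_width: 45.1
finger_force: 30.0
time: 24.02
tool_pos: [593.8, 202.4, 37.8]
tcp_rot: [3.142, -0.0, 0.0]
contact_force: [-0.1, -0.3, -0.4]
grip_width: 61.7
finger_force: 0.0
time: 24.52
tool_pos: [595.3, 202.8, 152.9]
tcp_rot: [-3.14, -0.006, 0.0]
contact_force: [-0.0, -0.7, 0.4]
grip_width: 61.9
finger_force: 0.0
```

```bash
python3 -m pendant '{"dp":[[-0.03,-0.019,0],[-0.08,-0.05,0],[-0.125,-0.078,0],[-0.15,-0.094,0],[-0.158,-0.0988,0],[-0.158,-0.0988,0]],"rotation":[[0,0,0.08],[0,0,0.16],[0,0,0.24],[0,0,0.316],[0,0,0.316],[0,0,0.316]]}' 0.09
python3 - <<'E'
from h import *
c=vision.capture("scene"); cv2.imwrite("pics/scene2.png",c["pixels"][:,:,::-1])
h=hsv(c); w=((h[...,1]<60)&(h[...,2]>130)).astype(np.uint8)
for k in blobs(w,300,3000):
    x,y=k[:,0].mean(0)
    if x<450: print(np.round([x,y]),rect(cast(c,k,np.full(len(k),12.))))
E
```

```text
time: 25.28
tool_pos: [435.8, 301.1, 149.2]
tcp_rot: [3.141, 0.0, -0.314]
contact_force: [-0.1, 0.2, -0.0]
grip_width: 90.0
finger_force: 0.0
[217. 286.] [ 595.9 -256.1  162.6   80.3   79.6]
[401. 124.] [435.2 300.7  99.5  55.3 -18. ]
[415.  69.] [275.2 490.9 160.   84.3 -72.1]
```

View pics/scene2.png

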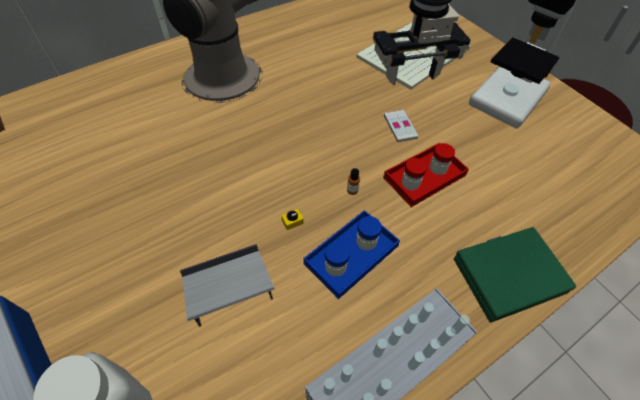

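All four pots stand upright in the correct trays: red at (414,174) and (442,158), blue at (336,261) and (369,234). The bottle, timer and board (401,124) haven't moved. Next I'll grasp the board.

```bash
python3 -m pendant '{"dp":[[0,0,0.03],[0,0,0.08],[0,0,0.12],[0,0,0.134],[0,0,0.142],[0,0,0.1465],[0,0,0.1465]],"rotation":[[0,0,0],[0,0,0],[0,0,0],[0,0,0],[0,0,0],[0,0,0],[0,0,0]]}'
python3 -m pendant '{"dp":[[0,0,0],[0,0,0],[0,0,0],[0,0,0],[0,0,0],[0,0,0]],"rotation":[[0,0,0],[0,0,0],[0,0,0],[0,0,0],[0,0,0],[0,0,0]]}' 0.04
python3 -m pendant '{"dp":[[0,0,-0.02],[0,0,-0.06],[0,0,-0.11],[0,0,-0.16],[0,0,-0.18],[0,0,-0.18]],"rotation":[[0,0,0],[0,0,0],[0,0,0],[0,0,0],[0,0,0],[0,0,0]]}'
python3 - <<'E'
from h import *
c=vision.capture("scene"); cv2.imwrite("pics/scene3.png",cv2.resize(c["pixels"][0:180,300:540],None,fx=3,fy=3)[:,:,::-1])
print(get_obs()["tool_pos"],get_obs()["tcp_rot"])
E
```

```text
time: 26.2
tool_pos: [436.3, 301.4, 3.9]
tcp_rot: [-3.141, -0.001, -0.316]
contact_force: [0.4, -0.4, 0.3]
grip_width: 89.9
finger_force: 0.0
time: 26.95
tool_pos: [435.8, 301.2, 3.3]
tcp_rot: [3.142, -0.0, -0.316]
contact_force: [-0.7, 0.0, 1.9]
grip_width: 55.4
finger_force: 30.0
time: 27.7
tool_pos: [436.4, 301.5, 184.5]
tcp_rot: [-3.139, -0.002, -0.316]
contact_force: [-0.0, 0.1, -1.4]
grip_width: 55.3
finger_force: 30.0
[435.60550662 301.12343979 182.89851643] [-3.14152714e+00 -1.63749035e-04 -3.15994040e-01]
```

View pics/scene3.png

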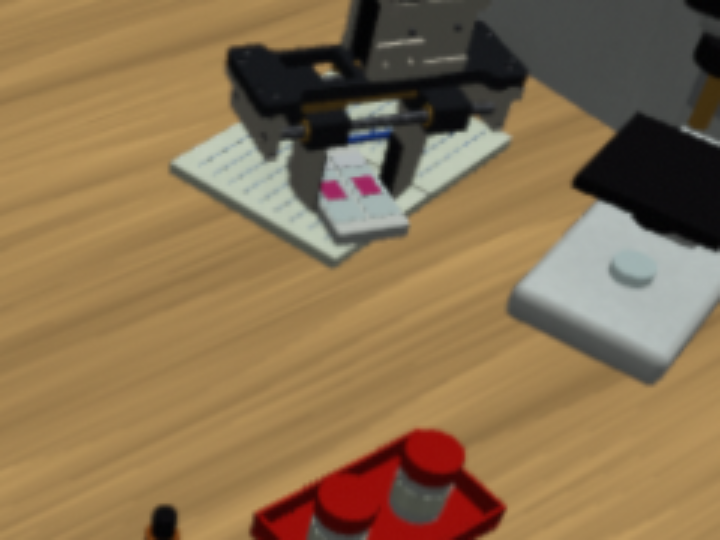

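The board is held level and centred, slides up, at crop (360,200). Next I'll work out the tilted placing pose.

```bash
cat > tgt.py <<'E'
from h import *
from scipy.spatial.transform import Rotation as Ro
def target(s,gap,o=(614,-256.2),yaw=-10.3,hold=3.1):
    a=np.radians(25); R0=Ro.from_euler('z',yaw,degrees=True).as_matrix()
    x=R0@[np.cos(a),0,np.sin(a)]; n=R0@[-np.sin(a),0,np.cos(a)]
    R=np.c_[x,np.cross(-n,x),-n]
    return np.r_[o,48]+s*x+(gap+hold)*n,R
def delta(p,R,p0,R0):
    return np.round(R0.T@(p-p0),1),np.round(Ro.from_matrix(R0.T@R).as_rotvec(),4)
E
python3 - <<'E'
from tgt import *
p0=np.array([435.7,301.1,183.]);R0=Ro.from_euler('xyz',[np.pi,0,-.316]).as_matrix()
p,R=target(1,70);print(p,delta(p,R,p0,R0))
print(target(1,2)[0])
E
```

```text
[ 584.49615363 -250.83824239  114.67371749] (array([313. , 478.4,  68.3]), array([ 0.0297,  0.4357, -0.1341]))
[ 612.77108297 -255.97666793   53.04478798]
```

```bash
python3 -m pendant '{"dp":[[0.016,0.024,0],[0.042,0.064,0],[0.072,0.11,0],[0.1,0.153,0],[0.128,0.196,0],[0.156,0.239,0]],"rotation":[[0,0,0],[0,0,0],[0,0,0],[0,0,0],[0,0,0],[0,0,0]]}'
python3 -m pendant '{"dp":[[0.028,0.043,0.005],[0.056,0.086,0.012],[0.084,0.128,0.022],[0.11,0.168,0.035],[0.132,0.202,0.05],[0.149,0.228,0.062],[0.157,0.2394,0.0683],[0.157,0.2394,0.0683]],"rotation":[[0.003,0.05,-0.015],[0.008,0.12,-0.037],[0.013,0.19,-0.058],[0.018,0.26,-0.08],[0.023,0.33,-0.102],[0.027,0.39,-0.12],[0.0297,0.4357,-0.1341],[0.0297,0.4357,-0.1341]]}'
python3 -m pendant '{"dp":[[0,0,0.02],[0,0,0.04],[0,0,0.054],[0,0,0.058],[0,0,0.058],[0,0,0.058]],"rotation":[[0,0,0],[0,0,0],[0,0,0],[0,0,0],[0,0,0],[0,0,0]]}'
python3 - <<'E'
from tgt import *
c=vision.capture("scene"); cv2.imwrite("pics/scene4.png",cv2.resize(c["pixels"][170:340,130:330],None,fx=3,fy=3)[:,:,::-1])
o=get_obs();p0=o["tool_pos"];R0=Ro.from_euler('xyz',o["tcp_rot"]).as_matrix()
print(p0,o["contact_force"],delta(*target(1,2),p0,R0))
E
```

```text
time: 28.5
tool_pos: [509.1, 24.0, 181.2]
tcp_rot: [3.141, 0.003, -0.316]
contact_force: [0.3, 0.9, -0.6]
grip_width: 55.5
finger_force: 30.0
time: 29.5
tool_pos: [582.6, -250.8, 111.7]
tcp_rot: [-3.139, -0.431, -0.183]
contact_force: [-0.3, -0.1, -1.7]
grip_width: 55.5
finger_force: 30.0
time: 30.25
tool_pos: [608.8, -255.3, 63.0]
tcp_rot: [3.141, -0.437, -0.18]
contact_force: [-0.5, 0.7, 0.1]
grip_width: 55.9
finger_force: 30.0
[ 608.83514932 -255.33130378   63.10408864] [ 0.07914426  0.16973547 -1.18191357] (array([-0.6, -0.1, 10.8]), array([ 0.0005, -0.001 ,  0.0002]))
```

View pics/scene4.png

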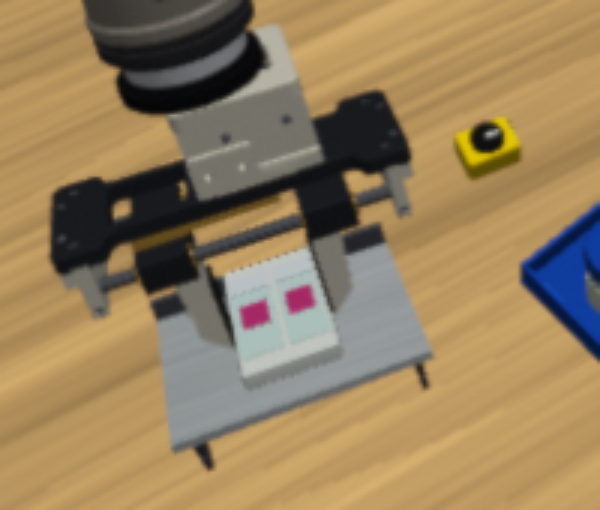

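The board is centred over the stand, tilted parallel to the slope and clear of the lip. I'll lower it gently until it touches.

```bash
for i in 1; do python3 -m pendant '{"dp":[[0,0,0.005],[0,0,0.009],[0,0,0.0095],[0,0,0.0095]],"rotation":[[0,0,0],[0,0,0],[0,0,0],[0,0,0]]}'; done
python3 -m pendant '{"dp":[[0,0,0.0015],[0,0,0.0015]],"rotation":[[0,0,0],[0,0,0]]}'
```

```text
time: 30.8
tool_pos: [612.6, -255.9, 53.6]
tcp_rot: [3.142, -0.436, -0.18]
contact_force: [-0.8, -0.2, -1.1]
grip_width: 55.3
finger_force: 30.0
time: 31.05
tool_pos: [613.2, -256.1, 52.9]
tcp_rot: [3.141, -0.437, -0.18]
contact_force: [-3.5, 0.6, 3.7]
grip_width: 55.3
finger_force: 30.0
```

Light contact, about 5 N along the slope normal. I'll release, back off along the normal and look.

```bash
python3 -m pendant '{"dp":[[0,0,0],[0,0,0],[0,0,0],[0,0,0],[0,0,0],[0,0,0]],"rotation":[[0,0,0],[0,0,0],[0,0,0],[0,0,0],[0,0,0],[0,0,0]]}' 0.085
python3 -m pendant '{"dp":[[0,0,-0.02],[0,0,-0.06],[0,0,-0.1],[0,0,-0.14],[0,0,-0.16],[0,0,-0.16]],"rotation":[[0,0,0],[0,0,0],[0,0,0],[0,0,0],[0,0,0],[0,0,0]]}'
python3 - <<'E'
from h import *
c=vision.capture("scene"); a=c["pixels"][110:340,130:480]
b=vision.capture("top")["pixels"][110:220,360:520]
cv2.imwrite("pics/scene5.png",np.hstack([cv2.resize(a,None,fx=1.3,fy=1.3),cv2.resize(b,(320,299-79)) if 0 else cv2.copyMakeBorder(cv2.resize(b,(320,220)),0,79,0,0,cv2.BORDER_CONSTANT)])[:,:,::-1])
E
```

```text
time: 31.8
tool_pos: [613.3, -256.0, 52.4]
tcp_rot: [3.142, -0.436, -0.18]
contact_force: [-0.5, -0.5, -0.3]
grip_width: 85.5
finger_force: 0.0
time: 32.55
tool_pos: [547.0, -244.4, 199.2]
tcp_rot: [3.14, -0.44, -0.179]
contact_force: [-0.0, -0.3, -0.6]
grip_width: 85.2
finger_force: 0.0
```

View pics/scene5.png

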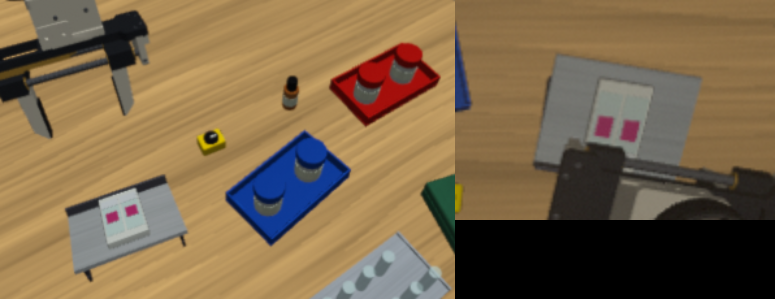

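The board is on the stand and appears to reach the lip. The gripper hides the lip in the top view, so I'll check with a closer crop and a measurement.

Run:
```python
from tgt import *
c=vision.capture("scene"); cv2.imwrite("pics/scene6.png",cv2.resize(c["pixels"][235:335,170:285],None,fx=5,fy=5,interpolation=cv2.INTER_CUBIC)[:,:,::-1])
# expected board corners (top face) at lip -> pixels, scaled to crop
for s in(-55,45):
  for y in(-28,28):
    p,R=target(s,12,hold=0); p=p-R[:,1]*y
    q=c["pose"][:3,:3].T@(p-c["pose"][:3,3]); q=q*[1,-1,-1]
    u=cv2.projectPoints(q.reshape(1,1,3),np.zeros(3),np.zeros(3),K(c),c["dist"])[0].ravel()
    print(s,y,np.round(u,1),np.round((u-[170,235])*5))
```

```text
-55 -28 [205.1 264.4] [175. 147.]
-55 28 [234.1 254.6] [320.  98.]
45 -28 [211.5 298.5] [208. 318.]
45 28 [244. 287.] [370. 260.]
```

View pics/scene6.png

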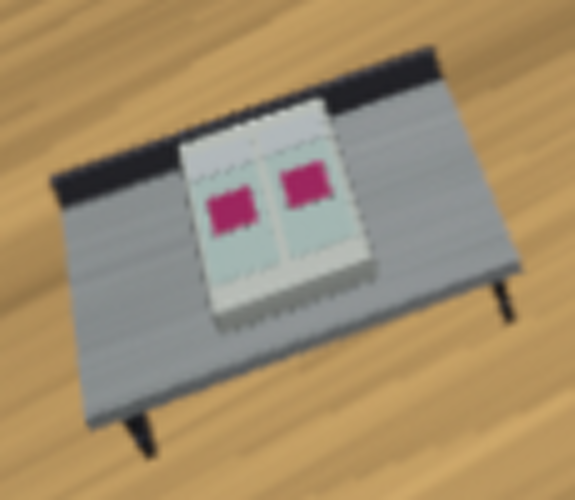

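The board's corners in the crop, about (180,146), (325,98), (217,316) and (368,255), match the predicted at-lip pose to about 2 px in the original picture. It lies flat against the lip and near the middle of the stand. I'll hand the job in.

```bash
python3 -c "
from plant import workorder
print(workorder.close_job())"
```

```text
the job is handed in; nothing more can be done
None
```

I handed the job in at about 33 s: all four pots stand upright in their matching trays, the slide board lies flat against the stand's lip, and the bottle and timer were not moved (the judge returned no verdict).

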